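# Lay a steak place: board, knife, sauce dish and condiment tray

## Robot

A 7-joint arm with a two-finger parallel gripper is mounted at the origin on the work surface; the furniture and walls round the work are solid. World frame = base frame: x ahead of the robot, y to its left, z up, the work surface at z = 0. Lengths are in m, angles in rad, forces in N, time in s.
With the tool pointing down it reaches from about 0.4 to 0.85 m from the base axis. Payload 10.4 kg.
Tool frame: the origin (TCP) lies at the very end of the fingers, on their centre line; the grasp point (between the pads) lies 19 mm behind it; z points along the fingers, y is the line along which they close (so a half turn about z gives the same grasp; the last joint's range is limited). The gripper opens to 85 mm and grips with 20 to 120 N. Pads are 22 mm wide; open, the fingers measure 114 mm over their backs; the gripper's body (76 mm by 85 mm) begins 54 mm behind the grasp point. The pads swing forward as they close: fully open they stand 13 mm farther back than shut.
Start: joints at [1.216, 0.332, -0.065, 1.46, 0.022, 1.35, -0.088], TCP at [0.204, -0.591, 0.231] pointing down, gripper open.
Joint ranges: [-2.6, 2.6], [-0.5, 2.12], [-1.47, 1.34], [0.16, 2.42], [-1.27, 4.41], [0.06, 2.06], [-2.6, 2.6]. Speed limits (rad/s): [2.22, 2.22, 2.79, 2.79, 3.14, 3.14, 3.14].

## Interface

Orientations are given as a unit quaternion [x, y, z, w].
In Python, from workcell import manip gives the robot as it stands.
- The arm moves only by the shell command python3 -m jog 'ROWS' [FORCE]. ROWS is rows parted by semicolons, their numbers by spaces, 1 to 20 of them, each of 7 numbers: a rotation vector rx, ry, rz in rad, then dx, dy, dz in m, then the opening from 0.0 (shut) to 1.0 (fully open); each row is the pose to reach, as a shift and turn from the pose commanded when the command began, along the tool's axes at that moment; what a row does not reach only later rows make up. A row lasts 1/8 s, in which the tool goes at most 0.0625 m and 0.188 rad, less where a joint would pass 70% of its speed; a pose out of reach is approached as far as the arm can. The fingers move at their own pace and stop on an object; FORCE is the grip in N (left out, the last holds). Time passes only in rows, so rows that do not move let the fingers close. It prints the time, the measured TCP pose, the force, the opening and the grip force at its end.
- manip.get_obs(): the state, without advancing time (a new reading comes with each control period).
- manip.camera(name): name is "scene" or "top"; returns the picture (384x512x3 uint8, blue, green, red); there is no depth.
- manip.calibration(name): a dict with "fx", "fy", "cx", "cy" (pixels), "world_from_camera" (4x4, takes a point from camera to world coordinates). Camera axes: x right, y up, looking along -z (the intrinsics and any distortion apply to the point x, -y, -z); pixel columns grow to the right and rows downward; lengths in m; the calibration is good to about 2 mm. A picture is of the moment at which its call begins. calibration takes no time and is no camera call.
- manip.hand_in(): hands the job in; it is judged then, once.
Trained networks look in the newest picture that a camera, given by its name, has taken for a name from the list of things; names that differ only in an ending like _2 or _b are one class to them, and where a whole thing is asked for, a point or a joint stands for the part that bears it (a point fixed in the world has none). Each returns a list of dicts, best first, with "confidence" (0 to 1); they miss things now and then, are a little off and sometimes report something else, mostly with a low value. They report only what shows in the picture. A call takes as long as a camera call. They do not tell look-alikes from the thing itself.
- manip.outline_of(camera, thing): "mask" (384x512 bool, what is visible of it) and "bbox" ([left, top, right, bottom] in pixels, round what is visible of it).
The state is a dict: "clock": time; "joint_pos": joint angles; "joint_velocities": joint speeds; "tau": joint torques, N m; "position": TCP position; "ee_rot": TCP orientation; "ft_force": force on the tool from outside, world axes, zero at the start; "torque": the same for the moment, N m; "grip_width": opening from 0.0 (shut) to 1.0 (fully open); "grasp_force": force on a finger pad.
Only numpy, scipy, OpenCV 4.12 (cv2) and the standard library are available. Lean on these libraries where they do the work, as an engineer would, in place of code of your own. Each camera call takes 0.05 s, during which the arm holds its last target. There are 200 camera calls.

## Task

Lay this table for a steak guest who will sit on the robot's side: seat the ramekin in the round well of the steak board and lay the steak knife in the slot to the right of it, blade pointing away from the guest. Then stand the seasonings in the recesses of the condiment tray, rising in height from near to far: the spice jar at the end nearest the robot, the pepper mill at the far end and the steel shaker between them. Keep the ramekin and the seasonings upright all the while, and leave the wine glass and the tumbler where they stand.

Things in the scene. Friction and masses are not known exactly. Their poses are not given: they have to be found in the camera images.
- steak_board: Fixed honey-coloured wooden steak board, 240 (x) by 210 (y) mm, 18 thick, left or right of the tray. Origin: centre of its underside; x points away from the robot (turned up to 9 degrees), y left, z up. Two pockets 7 mm deep (floors 11 mm above the table): ramekin well, round, 76 across, centred at x=+45, y=+45 mm; knife slot, 215 long (along x), 30 wide, ends alike, centred at x=0, y=-60 mm.
- condiment_tray: Fixed red-brown wooden condiment tray, 274 (x) by 104 (y) mm, 18 thick, with a row of three equal round recesses 74 mm across and 8 mm deep (floors 10 mm above the table), centred at y=0 and x=-88 (near end), 0 and +88 mm (far end). Origin: centre of its underside; x points away from the robot (turned up to 9 degrees), z up.
- steak_knife: Steak knife lying flat, 205 mm long, 60 to 110 g: dark wooden handle 105 long (with bolster), 20 wide, 18 thick; steel blade 17 wide, 3 thick, 7 above the table. Origin: under the middle of the handle; x points to the blade tip at x=+152 mm; z up. Correctly in the slot its origin is at x=-50, y=-60, z=11 mm in the board's frame, the handle 11 mm proud of the board: hold it by its upper 10 mm.
- ramekin: White fluted porcelain ramekin, empty, 68 mm across at the rim, 60 mm at the foot, 41 mm high, 110 g; can be held from above round its outside. Origin: centre of its underside, z up.
- spice_jar: Spice jar, dark red-brown with a pale screw cap, 58 mm across, 94 mm high (the cap, 52 mm across, is the top 16 mm), 190 g. Origin: centre of its underside, z up.
- steel_shaker: Pale grey dull-steel shaker with a domed perforated steel top, 104 mm high; 60 mm across at the very foot, 64 just above it, widening evenly to 68 at 77 mm up and above, top edge rounded; 150 to 290 g. Origin: centre of its underside, z up.
- pepper_mill: Short turned dark brown wooden pepper mill, 132 mm high, 58 mm across at the foot, straight waist 45 mm across from 36 to 80 mm up (hold it there), 51 mm shoulder with a steel collar at 96 to 100 mm, domed head with a small steel button; nothing on it turns; 210 to 310 g. Origin: centre of its underside, z up.
- wine_glass: Bystander: stemmed wine glass, 80 mm across, 201 mm high, standing loose at the back of the table. Origin: centre of its foot.
- tumbler: Bystander: water tumbler, 81 mm across, 92 mm high, standing loose at the back of the table. Origin: centre of its foot.
Things that resemble listed ones, but are neither listed nor needed, are in the scene too. Leave any purple look-alike of the steel_shaker alone.

How it is judged:
At the end, for the whole second after the job is handed in: Each thing rests at the bottom (within 3 mm) of its own pocket, centred within 9 mm (ramekin, knife) or 11 mm in x and y, upright: ramekin in the well, knife flat in the slot with blade away from the robot, jar near, shaker in the middle, mill far; all released and still (x of ramekin in the frame of steak_board between 0.036 and 0.054 m and y of ramekin in the frame of steak_board between 0.036 and 0.054 m and z of ramekin in the frame of steak_board between 0.008 and 0.014 m and angle between each of ramekin, spice_jar, steel_shaker, pepper_mill, steak_knife's own z axis and vertical below 0.06 rad and linear speed of each of ramekin, spice_jar, steel_shaker, pepper_mill, steak_knife below 0.02 m/s and x of spice_jar in the frame of condiment_tray between -0.099 and -0.077 m and y of spice_jar in the frame of condiment_tray between -0.011 and 0.011 m and z of spice_jar in the frame of condiment_tray between 0.007 and 0.013 m and x of steel_shaker in the frame of condiment_tray between -0.011 and 0.011 m and y of steel_shaker in the frame of condiment_tray between -0.011 and 0.011 m and z of steel_shaker in the frame of condiment_tray between 0.007 and 0.013 m and x of pepper_mill in the frame of condiment_tray between 0.077 and 0.099 m and y of pepper_mill in the frame of condiment_tray between -0.011 and 0.011 m and z of pepper_mill in the frame of condiment_tray between 0.007 and 0.013 m and x of steak_knife in the frame of steak_board between -0.059 and -0.041 m and y of steak_knife in the frame of steak_board between -0.069 and -0.051 m and z of steak_knife in the frame of steak_board between 0.008 and 0.014 m and angle between the x axis of steak_knife and the x axis of steak_board, either way round below 0.12 rad); the robot touches nothing.
It fails at once if the ramekin, jar, shaker or mill is tipped over (angle between any of ramekin, spice_jar, steel_shaker, pepper_mill's own z axis and vertical above 0.8 rad).
It fails at once if the wine glass or the tumbler is knocked out of its place (distance of any of wine_glass, tumbler from where it was at the start of the episode above 0.03 m).
It also fails if it takes over 125 s, if anything falls off the work surface, if the arm or the gripper's body presses on something with over 40 N, if the wrist force passes 120 N, or if a joint passes its speed limit or range.

## Working session

There is one attempt and no reset: what is moved stays moved. The work goes in short steps, Python scripts to look and compute and a shell command to move; the robot and the scene stay as the last step left them, time stands still between calls to the robot, and variables do not carry over. Pictures are saved under pics/ and viewed, at most 14 in all, crops included, and the job is handed in when it is done.

```bash
ls; mkdir -p pics; python3 - <<'E'
from workcell import manip
import cv2,numpy as np
np.set_printoptions(precision=4,suppress=True)
for c in("scene","top"):
    im=manip.camera(c); cv2.imwrite(f"pics/{c}0.png",cv2.resize(im,(800,600),interpolation=cv2.INTER_CUBIC)); k=manip.calibration(c); print(c,{a:b for a,b in k.items()})
    for t in "steak_board condiment_tray steak_knife ramekin spice_jar steel_shaker pepper_mill wine_glass tumbler".split():
        for o in manip.outline_of(c,t): print(t,round(o["confidence"],2),o["bbox"])
o=manip.get_obs();print(o)
E
```

```text
pics
scene {'fx': 361.4099115607011, 'fy': 361.4099115607011, 'cx': 265.3864075671637, 'cy': 193.82331397673596, 'world_from_camera': array([[-0.8048,  0.4589, -0.3763,  0.2292],
       [-0.5935, -0.6276,  0.504 ,  0.4773],
       [-0.0049,  0.6289,  0.7774,  0.7672],
       [ 0.    ,  0.    ,  0.    ,  1.    ]])}
steak_board 0.83 [258.6, 145.0, 368.5, 231.9]
condiment_tray 0.92 [210.2, 202.0, 323.8, 282.0]
steak_knife 0.72 [336.8, 130.8, 393.2, 166.5]
ramekin 0.68 [299.9, 117.2, 325.5, 144.4]
spice_jar 0.98 [153.8, 239.8, 187.9, 283.8]
steel_shaker 0.63 [216.7, 144.6, 244.6, 182.8]
steel_shaker 0.56 [235.7, 258.9, 263.8, 302.1]
steel_shaker 0.35 [339.2, 128.0, 394.2, 166.1]
pepper_mill 0.65 [221.4, 310.0, 257.0, 359.0]
wine_glass 0.67 [252.2, 78.6, 282.9, 153.3]
tumbler 0.71 [168.8, 182.4, 203.4, 230.8]
top {'fx': 396.78772535720424, 'fy': 396.78772535720424, 'cx': 258.49350108799604, 'cy': 195.14259650878907, 'world_from_camera': array([[-0.0095,  0.996 , -0.0893,  0.4676],
       [-1.    , -0.0097, -0.002 , -0.0058],
       [-0.0028,  0.0892,  0.996 ,  1.1257],
       [ 0.    ,  0
[... 352 characters left out ...]
r_mill 0.82 [119.1, 242.8, 149.1, 264.5]
wine_glass 0.73 [307.1, 114.7, 343.0, 156.1]
wine_glass 0.57 [263.5, 169.3, 344.6, 260.4]
tumbler 0.95 [182.5, 125.5, 213.5, 156.5]
{'clock': 1.0, 'joint_pos': array([ 1.2164,  0.3322, -0.0647,  1.4601,  0.0216,  1.3499, -0.0885]), 'joint_velocities': array([ 0.0014,  0.0002,  0.0004, -0.0017, -0.0005, -0.0008, -0.0003]), 'tau': array([  0.0005, -62.524 ,   0.0493, -39.1832,   0.0165,   0.0017,
         0.    ]), 'position': array([ 0.2036, -0.5909,  0.2313]), 'ee_rot': array([0.9863, 0.1651, 0.    , 0.0001]), 'ft_force': array([0.4527, 0.6   , 0.1747]), 'torque': array([-0.0395,  0.0269, -0.0039]), 'grasp_force': 0.0, 'grip_width': 0.997815953821217}
```

View pics/top0.png

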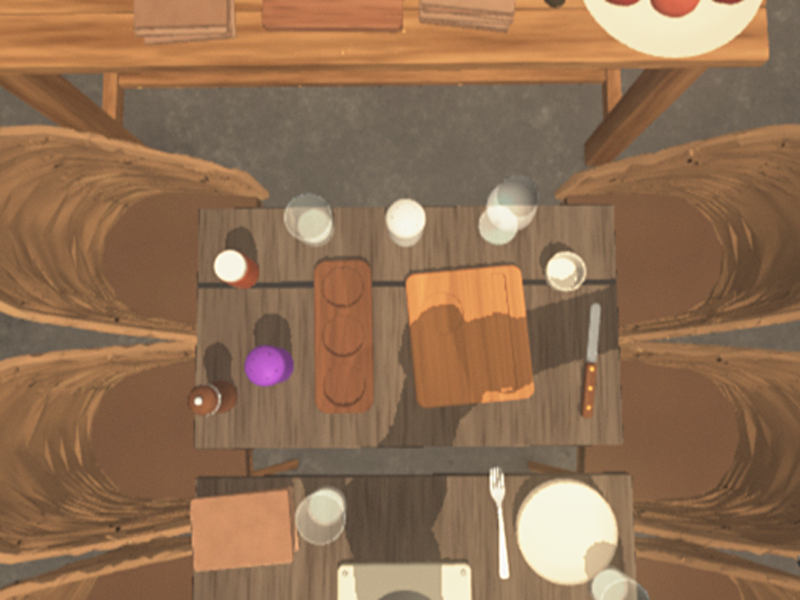

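View pics/scene0.png

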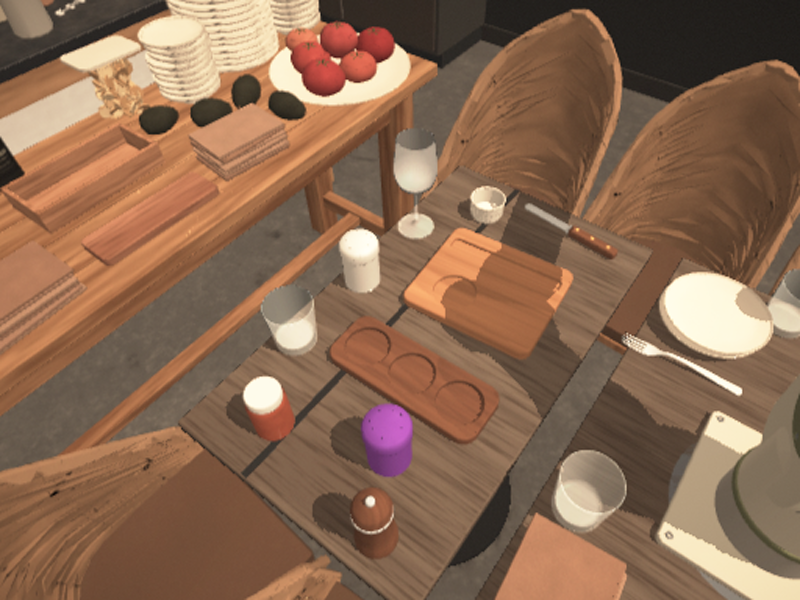

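The top view shows the tray at (343,335) and the board at (470,335), both as 800x600 pixels. The things to move are the knife at (590,360), the ramekin at (565,270), the jar at (237,268) and the mill at (210,400).

There are two shaker candidates. One is pale grey at (405,222) and the other is purple at (268,366), which is the look-alike. By the description the pale grey one is right. The tumbler could be confused with the glass on the near table at (320,515), and the ramekin with the glass feet at (315,225) and (497,225).

Next I fit models to the masks.

```bash
cat >h.py <<'E'
from workcell import manip
import cv2,numpy as np
from scipy.optimize import minimize
np.set_printoptions(precision=4,suppress=True)
def proj(c,P):
    k=manip.calibration(c); W=k["world_from_camera"]; q=(np.asarray(P)-W[:3,3])@W[:3,:3]
    return np.c_[k["cx"]+k["fx"]*q[:,0]/-q[:,2], k["cy"]-k["fy"]*q[:,1]/-q[:,2]]
def box(x0,x1,y0,y1,z0,z1): return np.array([[x,y,z] for x in(x0,x1) for y in(y0,y1) for z in(z0,z1)])
def rev(p):
    a=np.linspace(0,2*np.pi,40); return np.vstack([np.c_[d/2*np.cos(a),d/2*np.sin(a),0*a+z] for z,d in p])/1e3
M=dict(steak_board=[box(-.12,.12,-.105,.105,0,.018)],condiment_tray=[box(-.137,.137,-.052,.052,0,.018)],
 steak_knife=[box(-.0525,.0525,-.01,.01,0,.018),box(.05,.152,-.0085,.0085,.007,.010)],
 ramekin=[rev([(0,60),(41,68)])],spice_jar=[rev([(0,58),(78,58)]),rev([(78,52),(94,52)])],
 steel_shaker=[rev([(0,60),(3,64),(77,68),(92,68),(100,56),(104,30)])],
 pepper_mill=[rev([(0,58),(10,58)]),rev([(10,57),(36,45)]),rev([(36,45),(80,45)]),rev([(80,46),(96,51),(100,51)]),rev([(100,51),(110,48),(122,34),(132,8)])],
 wine_glass=[rev([(0,70),(3,70)]),rev([(100,60),(130,80),(201,66)])],tumbler=[rev([(0,70),(92,81)])])
def sil(c,name,s,z=0,S=4):
    cs,sn=np.cos(s[2]),np.sin(s[2]); im=np.zeros((384*S,512*S),np.uint8)
    for P in M[name]:
        Q=np.c_[s[0]+cs*P[:,0]-sn*P[:,1],s[1]+sn*P[:,0]+cs*P[:,1],P[:,2]+z]
        cv2.fillConvexPoly(im,cv2.convexHull(((proj(c,Q)+.5)*S).round().astype(np.int32)),1)
    return cv2.resize(im.astype(np.float32),(512,384),interpolation=cv2.INTER_AREA)
def fit(name,s0,masks,yaw,z=0):
    n=3 if yaw else 2; s0=np.array(s0,float); full=lambda v:np.r_[v,s0[n:]]
    def f(v):
        L=0
        for c,m in masks.items():
            r=sil(c,name,full(v),z); L+=1-np.minimum(r,m).sum()/np.maximum(r,m).sum()
        return L
    best=None
    for k in range(3):
        v0=s0[:n] if best is None else best.x
        sx=np.vstack([v0]+[v0+np.eye(n)[i]*[.015,.015,.1][i]/(k+1) for i in range(n)])
        r=minimize(f,v0,method="Nelder-Mead",options=dict(initial_simplex=sx,xatol=1e-4,fatol=1e-5))
        if best is None or r.fun<best.fun: best=r
    return full(best.x),best.fun/len(masks)
def locate(name,s0,yaw=False,cams=("scene","top"),z=0,snap=True,maxd=25):
    ms={}
    for c in cams:
        if snap: manip.camera(c)
        r0=sil(c,name,s0,z); ctr=np.argwhere(r0>.5).mean(0)
        for o in manip.outline_of(c,name):
            m=np.asarray(o["mask"],np.float32)
            if m.sum()>20 and np.linalg.norm(np.argwhere(m>0).mean(0)-ctr)<maxd: ms[c]=m;break
    out={c:fit(name,s0,{c:ms[c]},yaw,z) for c in ms}
    if len(ms)>1: out["both"]=fit(name,s0,ms,yaw,z)
    return out
def px(c,u,v,z=0):
    k=manip.calibration(c);W=k["world_from_camera"]
    d=W[:3,:3]@np.array([(u-k["cx"])/k["fx"],-(v-k["cy"])/k["fy"],-1]);t=(z-W[2,3])/d[2];return W[:3,3]+t*d
E
cat >loc.py <<'E'
from h import *
[manip.camera(c) for c in("scene","top")]
G=dict(steak_board=(470,335,.018),condiment_tray=(343,335,.018),steak_knife=(589,388,.01),ramekin=(565,270,.03),spice_jar=(237,268,.05),steel_shaker=(405,222,.05),pepper_mill=(215,400,.05),wine_glass=(497,228,0),tumbler=(312,222,.04))
for n,(u,v,z) in G.items():
    p=px("top",u*.64,v*.64,z); 
    for c,(s,e) in locate(n,[p[0],p[1],0],n in("steak_board","condiment_tray","steak_knife"),snap=False,maxd=40).items(): print(n,c,s,round(e,3))
E
python3 loc.py
```

```text
steak_board scene [ 0.5137 -0.1218  0.0947] 0.039
steak_board top [ 0.5115 -0.1181  0.0799] 0.02
steak_board both [ 0.5122 -0.119   0.0825] 0.034
condiment_tray scene [0.5163 0.1052 0.0162] 0.061
condiment_tray top [0.5124 0.1068 0.0049] 0.048
condiment_tray both [0.5142 0.1069 0.0099] 0.061
steak_knife scene [ 0.4214 -0.3335 -0.1357] 0.207
steak_knife top [ 0.4159 -0.3314 -0.1135] 0.118
steak_knife both [ 0.4168 -0.3313 -0.124 ] 0.187
ramekin scene [ 0.6245 -0.2917  0.    ] 0.075
ramekin top [ 0.6221 -0.2896  0.    ] 0.041
ramekin both [ 0.622  -0.2898  0.    ] 0.065
spice_jar scene [0.6323 0.2882 0.    ] 0.051
spice_jar top [0.6299 0.2903 0.    ] 0.046
spice_jar both [0.6305 0.2896 0.    ] 0.06
steel_shaker scene [ 0.7112 -0.009   0.    ] 0.043
steel_shaker top [ 0.7081 -0.0072  0.    ] 0.074
steel_shaker both [ 0.7094 -0.0073  0.    ] 0.067Traceback (most recent call last):
  File "loc.py", line 6, in <module>
    for c,(s,e) in locate(n,[p[0],p[1],0],n in("steak_board","condiment_tray","steak_knife"),snap=False,maxd=40).items(): print(n,c,s,round(e,3))
                   ~~~~~~^^
[... 327 characters left out ...]
,xatol=1e-4,fatol=1e-5))
    res = _minimize_neldermead(fun, x0, args, callback, bounds=bounds,
                               **options)
    fsim[k] = func(sim[k])
              ~~~~^^^^^^^^
    fx = function(np.copy(x), *(wrapper_args + args))
  File "h.py", line 28, in f
    r=sil(c,name,full(v),z); L+=1-np.minimum(r,m).sum()/np.maximum(r,m).sum()
  File "h.py", line 21, in sil
    cv2.fillConvexPoly(im,cv2.convexHull(((proj(c,Q)+.5)*S).round().astype(np.int32)),1)
                                           ~~~~^^^^^
  File "h.py", line 6, in proj
    k=manip.calibration(c); W=k["world_from_camera"]; q=(np.asarray(P)-W[:3,3])@W[:3,:3]
ValueError: time passes only in moves, steps and waits
```

```bash
sed -i 's/k=manip.calibration(c)/k=cal(c)/' h.py; sed -i '3a from functools import cache\n@cache\ndef cal(c): return manip.calibration(c)' h.py
python3 - <<'E'
s=open('loc.py').read().replace("for n,(u,v,z) in G.items():","import sys\nfor n in sys.argv[1:]:\n    u,v,z=G[n]")
open('loc.py','w').write(s)
E
python3 loc.py pepper_mill wine_glass tumbler steak_knife
python3 - <<'E'
from h import *
im=manip.camera("top")
S=4
big=cv2.resize(im[100:280,110:400],None,fx=2.75,fy=2.75,interpolation=cv2.INTER_CUBIC)
def dr(P,col):
    q=((proj("top",P)+.5-[110,100])*2.75).astype(int); cv2.polylines(big,[q.reshape(-1,1,2)],True,col,1)
def loop(s,P): 
    c,n=np.cos(s[2]),np.sin(s[2]);P=np.array(P);return np.c_[s[0]+c*P[:,0]-n*P[:,1],s[1]+n*P[:,0]+c*P[:,1],P[:,2]]
R=lambda a,b,w,h,z:[[a-w,b-h,z],[a+w,b-h,z],[a+w,b+h,z],[a-w,b+h,z]]
C=lambda a,b,r,z:[[a+r*np.cos(t),b+r*np.sin(t),z] for t in np.linspace(0,6.28,40)]
B=[.512,-.119,.082];T=[.514,.1067,.008]
for P in(R(0,0,.12,.105,.018),R(0,-.06,.1075,.015,.018),C(.045,.045,.038,.018)):dr(loop(B,P),(0,255,0))
for P in [R(0,0,.137,.052,.018)]+[C(x,0,.037,.018) for x in(-.088,0,.088)]:dr(loop(T,P),(255,255,0))
dr(loop([.417,-.3315,-.12],R(0,0,.0525,.01,.018)),(255,0,0));dr(loop([.417,-.3315,-.12],R(.1,0,.052,.0085,.01)),(255,0,0))
dr(loop([.622,-.29,0],C(0,0,.034,.041)),(0,0,255))
dr(loop([.7095,-.0073,0],C(0,0,.034,.092)),(0,0,255))
dr(loop([.6305,.2896,0],C(0,0,.026,.094)),(0,255,0))
cv2.imwrite("pics/fit0.png",big)
E
```

```text
pepper_mill scene [0.4098 0.3246 0.    ] 0.089
wine_glass scene [ 0.7172 -0.1792  0.    ] 0.076
wine_glass top [ 0.7147 -0.1767  0.    ] 0.035
wine_glass both [ 0.7154 -0.1769  0.    ] 0.061
tumbler scene [0.7165 0.156  0.    ] 0.051
tumbler top [0.7134 0.1594 0.    ] 0.077
tumbler both [0.714 0.158 0.   ] 0.078
steak_knife scene [ 0.4172 -0.3335 -0.1228] 0.152
steak_knife top [ 0.4158 -0.3313 -0.1187] 0.13
steak_knife both [ 0.4172 -0.3318 -0.1247] 0.153
```

View pics/fit0.png

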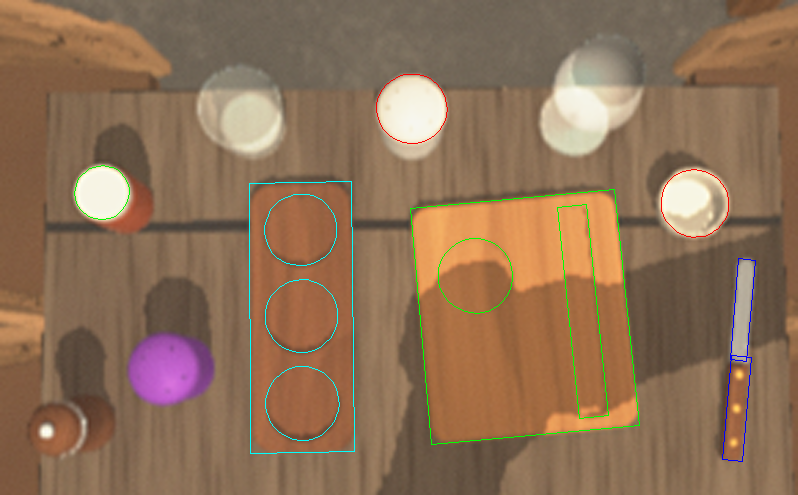

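The overlay agrees with the picture: tray recesses at (300,229), (302,316) and (302,403), well at (476,275), slot at (583,311), shaker at (412,108), ramekin at (694,203), jar at (103,193) and knife at (737,360). The shaker I've chosen is the pale grey one, and this crop confirms it. The ramekin goes first, so I'm writing the planner.

```bash
cat >plan.py <<'E'
# usage: plan.py x,y,z,yaw[,tilt] ... -> deltas from current pose (TCP), tool axes
import sys
from h import *
from scipy.spatial.transform import Rotation as R
o=manip.get_obs(); p0=o["position"]; R0=R.from_quat(o["ee_rot"])
for a in sys.argv[1:]:
    v=[float(t) for t in a.split(",")]; yaw=v[3]; t=v[4] if len(v)>4 else 0
    Rt=R.from_euler("z",yaw)*R.from_euler("x",np.pi)*R.from_euler("y",t)
    d=R0.inv().apply(np.array(v[:3])-p0); r=(R0.inv()*Rt).as_rotvec()
    print(a,"rot",r.round(3),"d",d.round(4),"rows",int(np.ceil(max(np.linalg.norm(d)/.0625,np.linalg.norm(r)/.188))),"z",Rt.apply([0,0,1]).round(2))
E
python3 plan.py .622,-.29,.23,0 .622,-.29,.12,0 .622,-.29,.008,0 .5,.3,.2,0,.6
```

```text
.622,-.29,.23,0 rot [ 0.    -0.     0.332] d [ 0.4936 -0.1482  0.0013] rows 9 z [ 0. -0. -1.]
.622,-.29,.12,0 rot [ 0.    -0.     0.332] d [ 0.4936 -0.1482  0.1113] rows 9 z [ 0. -0. -1.]
.622,-.29,.008,0 rot [ 0.    -0.     0.332] d [ 0.4936 -0.1482  0.2233] rows 9 z [ 0. -0. -1.]
.5,.3,.2,0,.6 rot [-0.099  0.594  0.322] d [ 0.5704 -0.7458  0.0313] rows 16 z [ 0.56 -0.   -0.83]
```

```bash
python3 plan.py .4,-.3,.3,0 .622,-.29,.2,0 .622,-.29,.008,0 | cut -c1-90
```

```text
.4,-.3,.3,0 rot [ 0.    -0.     0.332] d [ 0.2804 -0.2111 -0.0687] rows 6 z [ 0. -0. -1.]
.622,-.29,.2,0 rot [ 0.    -0.     0.332] d [ 0.4936 -0.1482  0.0313] rows 9 z [ 0. -0. -1
.622,-.29,.008,0 rot [ 0.    -0.     0.332] d [ 0.4936 -0.1482  0.2233] rows 9 z [ 0. -0.
```

```bash
python3 -m jog '0 0 .33 .28 -.21 -.07 1;0 0 .33 .28 -.21 -.07 1;0 0 .33 .28 -.21 -.07 1;0 0 .33 .28 -.21 -.07 1;0 0 .33 .28 -.21 -.07 1;0 0 .33 .28 -.21 -.07 1;0 0 .332 .494 -.148 .03 1;0 0 .332 .494 -.148 .03 1;0 0 .332 .494 -.148 .03 1;0 0 .332 .494 -.148 .03 1;0 0 .332 .494 -.148 .03 1;0 0 .332 .494 -.148 .03 1' 40; python3 plan.py .622,-.29,.2,0 .622,-.29,.008,0
```

```text
clock: 3.85
position: [0.6222, -0.2904, 0.2015]
ee_rot: [1.0, -0.0, -0.0, 0.0]
ft_force: [0.3, -0.4, 1.1]
grip_width: 1.004
grasp_force: 0.0
.622,-.29,.2,0 rot [ 0.  0. -0.] d [-0.0002 -0.0004  0.0015] rows 1 z [ 0. -0. -1.]
.622,-.29,.008,0 rot [ 0.  0. -0.] d [-0.0001 -0.0005  0.1935] rows 4 z [ 0. -0. -1.]
```

```bash
python3 -m jog '0 0 0 0 0 .06 1;0 0 0 0 0 .12 1;0 0 0 0 0 .17 1;0 0 0 0 0 .192 1;0 0 0 0 0 .192 1;0 0 0 0 0 .192 0;0 0 0 0 0 .192 0;0 0 0 0 0 .192 0;0 0 0 0 0 .192 0;0 0 0 0 0 .192 0;0 0 0 0 0 .192 0;0 0 0 0 0 .17 0;0 0 0 0 0 .12 0;0 0 0 0 0 .12 0' 40; python3 plan.py .5532,-.0705,.08,0  .5532,-.0705,.0195,0
```

```text
clock: 5.6
position: [0.6259, -0.2912, 0.0889]
ee_rot: [1.0, -0.0, 0.005, 0.002]
ft_force: [0.9, 0.1, -1.2]
grip_width: 0.773
grasp_force: 45.0
.5532,-.0705,.08,0 rot [ 0.004 -0.01  -0.   ] d [-0.0729 -0.2207  0.0073] rows 4 z [ 0. -0. -1.]
.5532,-.0705,.0195,0 rot [ 0.004 -0.01  -0.   ] d [-0.0735 -0.221   0.0678] rows 4 z [ 0. -0. -1.]
```

```bash
python3 -m jog '0 0 0 0 0 0 0;0 0 0 -.02 -.06 0 0;0 0 0 -.038 -.12 0 0;0 0 0 -.055 -.18 0 0;0 0 0 -.069 -.22 0 0;0 0 0 -.069 -.22 0 0;0 0 0 -.069 -.22 0 0;0 0 0 -.069 -.22 0 0'; python3 - <<'E'
from h import *
p=manip.get_obs()["position"];print(p)
for c in("scene","top"): 
    im=manip.camera(c)
    if c=="scene": cv2.imwrite("pics/r1.png",cv2.resize(im[60:260,180:440],None,fx=3,fy=3))
print(locate("ramekin",[p[0],p[1],0],z=p[2]-.008,snap=False))
E
python3 plan.py .5532,-.0705,.08,0
```

```text
clock: 6.6
position: [0.5536, -0.0716, 0.0811]
ee_rot: [1.0, -0.001, -0.0, 0.0]
ft_force: [-0.6, -0.9, -0.6]
grip_width: 0.767
grasp_force: 45.0
[ 0.5536 -0.0716  0.0811]
{'scene': (array([ 0.5478, -0.0699,  0.    ]), np.float64(0.427371621131897))}
.5532,-.0705,.08,0 rot [ 0.     0.    -0.001] d [-0.0003 -0.0003  0.0011] rows 1 z [ 0. -0. -1.]
```

View pics/r1.png

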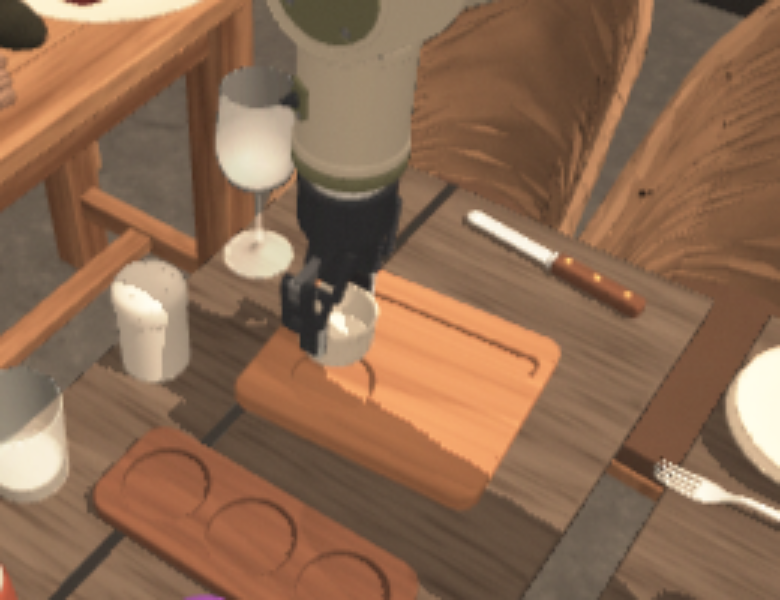

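The ramekin is held level at (347,320), above the well at (340,375) in the crop. Now lowering it.

```bash
python3 -m jog '0 0 0 0 0 .04 0;0 0 0 0 0 .055 0;0 0 0 0 0 .061 0;0 0 0 0 0 .061 0;0 0 0 0 0 .061 0;0 0 0 0 0 .061 0'; python3 -m jog '0 0 0 0 0 0 1;0 0 0 0 0 0 1;0 0 0 0 0 0 1;0 0 0 0 0 0 1;0 0 0 0 0 -.03 1;0 0 0 0 0 -.09 1;0 0 0 0 0 -.15 1;0 0 0 0 0 -.15 1;0 0 0 0 0 -.15 1'
python3 plan.py .432,-.3333,.1,-.12 .432,-.3333,.0085,-.12
```

```text
clock: 7.55
position: [0.5531, -0.0702, 0.0226]
ee_rot: [1.0, -0.0, -0.001, 0.0]
ft_force: [-15.2, 1.3, 25.3]
grip_width: 0.766
grasp_force: 48.2
clock: 8.68
position: [0.5532, -0.0702, 0.1697]
ee_rot: [1.0, -0.0, -0.0, 0.0]
ft_force: [-0.3, 1.3, -0.3]
grip_width: 0.999
grasp_force: 0.0
.432,-.3333,.1,-.12 rot [0.   0.   0.12] d [-0.1211  0.2631  0.0699] rows 5 z [-0. -0. -1.]
.432,-.3333,.0085,-.12 rot [0.   0.   0.12] d [-0.121   0.2631  0.1614] rows 6 z [-0. -0. -1.]
```

```bash
python3 -m jog '0 0 .03 -.03 .06 .01 1;0 0 .06 -.06 .12 .01 1;0 0 .09 -.09 .18 .01 1;0 0 .12 -.12 .24 .01 1;0 0 .12 -.121 .263 .01 1;0 0 .12 -.121 .263 .01 1;0 0 .12 -.121 .263 .01 1';python3 - <<'E'
from h import *
for c in("scene","top"): 
    im=manip.camera(c)
    cv2.imwrite(f"pics/r2{c}.png",cv2.resize(im[100:280,220:400],None,fx=3,fy=3))
a=cv2.imread("pics/r2scene.png");b=cv2.imread("pics/r2top.png");cv2.imwrite("pics/r2.png",cv2.resize(np.hstack([a,b]),(800,400)))
for z in(.011,.018):print(z,locate("ramekin",[.553,-.07,0],z=z,snap=False))
print(locate("steak_knife",[.417,-.332,-.12],True,snap=False))
E
```

```text
clock: 9.55
position: [0.4322, -0.3319, 0.1588]
ee_rot: [0.998, -0.06, -0.001, -0.001]
ft_force: [0.1, -0.2, -0.2]
grip_width: 1.001
grasp_force: 0.0
0.011 {'scene': (array([ 0.553 , -0.0702,  0.    ]), np.float64(0.08835256099700928)), 'top': (array([ 0.5506, -0.0692,  0.    ]), np.float64(0.035992562770843506)), 'both': (array([ 0.5513, -0.0693,  0.    ]), np.float64(0.06913295388221741))}
0.018 {'scene': (array([ 0.5494, -0.0648,  0.    ]), np.float64(0.09804731607437134)), 'top': (array([ 0.5503, -0.0687,  0.    ]), np.float64(0.03846156597137451)), 'both': (array([ 0.55  , -0.0681,  0.    ]), np.float64(0.08068367838859558))}
{'scene': (array([ 0.4195, -0.3342, -0.1206]), np.float64(0.19630873203277588)), 'top': (array([ 0.4151, -0.3304, -0.1146]), np.float64(0.2979587912559509)), 'both': (array([ 0.4162, -0.3316, -0.1199]), np.float64(0.268475204706192))}
```

View pics/r2.png

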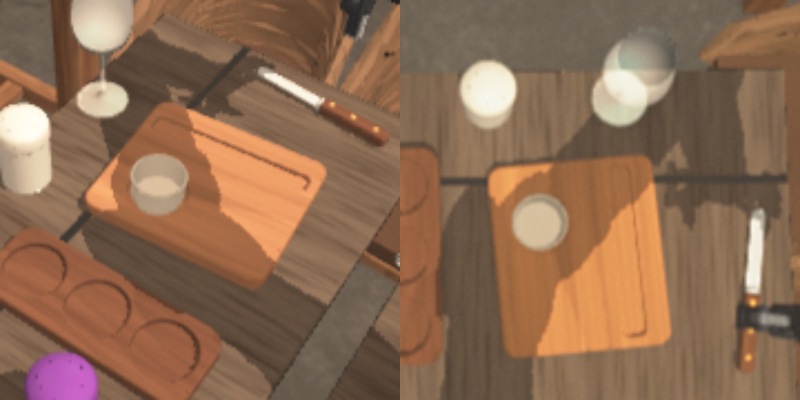

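The ramekin sits in the well, at (160,183) in the left half and (540,222) in the right. The knife is unobstructed at (750,300) and its handle is under the fingers, so I grasp it now.

```bash
python3 -m jog '0 0 0 0 0 .06 1;0 0 0 0 0 .11 1;0 0 0 0 0 .14 1;0 0 0 0 0 .14 1;0 0 0 0 0 .14 1'; python3 plan.py .4319,-.3335,.009,-.12
```

```text
clock: 10.58
position: [0.4333, -0.3335, 0.0218]
ee_rot: [0.998, -0.06, 0.001, 0.001]
ft_force: [0.1, 0.1, 0.2]
grip_width: 1.001
grasp_force: 0.0
.4319,-.3335,.009,-.12 rot [ 0.001 -0.002 -0.   ] d [-0.0015  0.0001  0.0128] rows 1 z [-0. -0. -1.]
```

```bash
python3 -m jog '0 0 0 0 0 .012 1;0 0 0 0 0 .012 .3;0 0 0 0 0 .012 .2;0 0 0 0 0 .012 0;0 0 0 0 0 .012 0;0 0 0 0 0 .012 0;0 0 0 0 0 .012 0;0 0 0 0 0 .012 0'; python3 -m jog '0 0 0 0 0 -.02 0;0 0 0 0 0 -.05 0;0 0 0 0 0 -.05 0;0 0 0 0 0 -.05 0'; python3 - <<'E'
from h import *
for c in("scene","top"): 
    im=manip.camera(c)
    cv2.imwrite(f"pics/r3{c}.png",cv2.resize(im[100:280,220:400],None,fx=3,fy=3))
a=cv2.imread("pics/r3scene.png");b=cv2.imread("pics/r3top.png");cv2.imwrite("pics/r3.png",cv2.resize(np.hstack([a,b]),(800,400)))
E
python3 plan.py .482,-.1817,.08,.0825
```

```text
clock: 11.58
position: [0.4328, -0.3333, 0.0088]
ee_rot: [0.998, -0.06, 0.0, 0.0]
ft_force: [-0.8, -0.0, 5.8]
grip_width: 0.218
grasp_force: 40.0
clock: 12.08
position: [0.432, -0.3327, 0.0576]
ee_rot: [0.998, -0.06, -0.0, -0.0]
ft_force: [-0.5, 0.3, -1.5]
grip_width: 0.222
grasp_force: 39.3
.482,-.1817,.08,.0825 rot [-0.001  0.002 -0.203] d [ 0.0317 -0.1558 -0.0227] rows 3 z [ 0. -0. -1.]
```

View pics/r3.png

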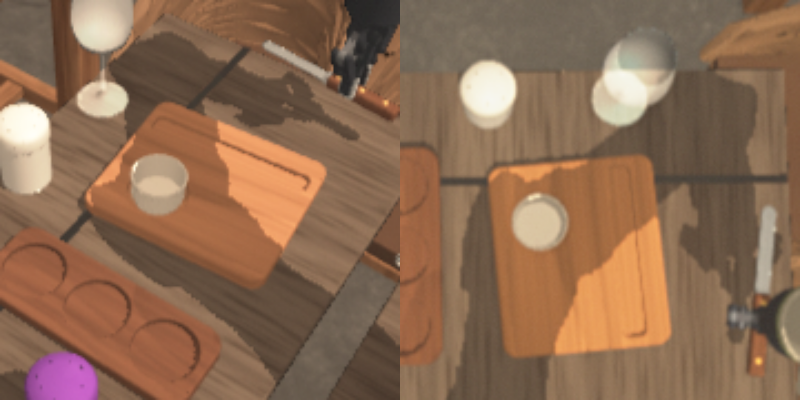

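The knife hangs level, blade tip at (768,210) in the right half. Carrying it over the slot.

```bash
python3 -m jog '0 0 -.07 .01 -.05 0 0;0 0 -.14 .02 -.1 0 0;0 0 -.2 .0317 -.15 0 0;0 0 -.203 .0317 -.1558 0 0;0 0 -.203 .0317 -.1558 .015 0;0 0 -.203 .0317 -.1558 .015 0;0 0 -.203 .0317 -.1558 .015 0';python3 - <<'E'
from h import *
p=manip.get_obs()["position"]
for c in("scene","top"): 
    im=manip.camera(c)
    cv2.imwrite(f"pics/r4{c}.png",cv2.resize(im[100:280,220:400],None,fx=3,fy=3))
a=cv2.imread("pics/r4scene.png");b=cv2.imread("pics/r4top.png");cv2.imwrite("pics/r4.png",cv2.resize(np.hstack([a,b]),(800,400)))
E
python3 plan.py .482,-.1817,.02,.0825
```

```text
clock: 13.05
position: [0.482, -0.1833, 0.0428]
ee_rot: [0.999, 0.04, -0.0, -0.0]
ft_force: [-0.3, 0.2, -0.9]
grip_width: 0.217
grasp_force: 39.3
.482,-.1817,.02,.0825 rot [ 0.    -0.    -0.001] d [-0.0004 -0.0013  0.0233] rows 1 z [ 0. -0. -1.]
```

View pics/r4.png

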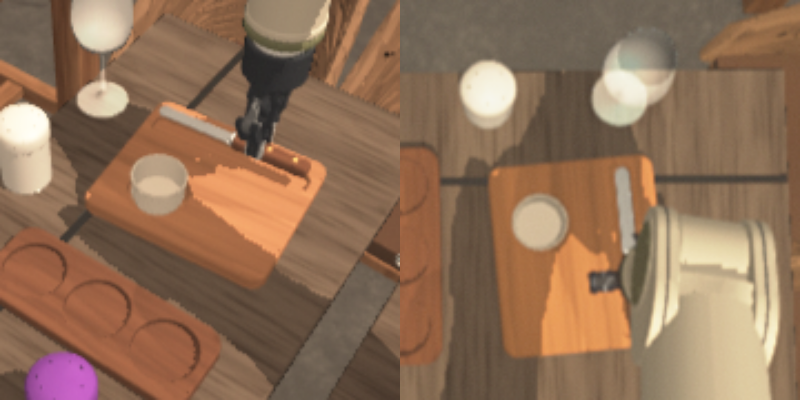

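The knife lines up with the slot, tip at (622,170) in the right half. Lowering it.

```bash
python3 -m jog '0 0 0 0 -.001 .008 0;0 0 0 0 -.001 .016 0;0 0 0 0 -.001 .022 0;0 0 0 0 -.001 .022 0;0 0 0 0 -.001 .022 0'; python3 plan.py .482,-.1817,.02,.0825
```

```text
clock: 13.78
position: [0.4826, -0.1812, 0.0214]
ee_rot: [0.999, 0.041, 0.0, 0.0]
ft_force: [0.8, -0.7, -0.7]
grip_width: 0.222
grasp_force: 39.4
.482,-.1817,.02,.0825 rot [ 0. -0.  0.] d [-0.0007  0.0005  0.0014] rows 1 z [ 0. -0. -1.]
```

No contact, so the knife is inside the slot and 1–2 mm above its floor. I release it and go up.

```bash
python3 -m jog '0 0 0 0 0 .001 0;0 0 0 0 0 .001 0;0 0 0 0 0 .001 .5;0 0 0 0 0 .001 .5;0 0 0 0 0 .001 .5;0 0 0 0 0 -.04 .6;0 0 0 0 0 -.1 1;0 0 0 0 0 -.16 1;0 0 0 0 0 -.2 1;0 0 0 0 0 -.2 1'
python3 plan.py .6,.0,.25,0 .7085,-.0075,.16,0 .7085,-.0075,.05,0 .41,.3246,.3,0,.6
```

```text
clock: 15.02
position: [0.4841, -0.1816, 0.2248]
ee_rot: [0.999, 0.041, 0.003, 0.001]
ft_force: [0.2, -0.0, 0.4]
grip_width: 1.005
grasp_force: 0.0
.6,.0,.25,0 rot [ 0.003 -0.006  0.083] d [ 0.1306 -0.1713 -0.025 ] rows 4 z [ 0. -0. -1.]
.7085,-.0075,.16,0 rot [ 0.003 -0.006  0.083] d [ 0.2376 -0.1552  0.0656] rows 5 z [ 0. -0. -1.]
.7085,-.0075,.05,0 rot [ 0.003 -0.006  0.083] d [ 0.237  -0.1555  0.1756] rows 6 z [ 0. -0. -1.]
.41,.3246,.3,0,.6 rot [-0.022  0.594  0.081] d [-0.0316 -0.5104 -0.0769] rows 9 z [ 0.56 -0.   -0.83]
```

```bash
python3 - <<'E'
from h import *
for c in("scene","top"): manip.camera(c)
print(locate("pepper_mill",[.409,.325,0],snap=False,maxd=40))
print(locate("steak_knife",[.467,-.183,.082],True,z=.011,snap=False))
k=[(o["confidence"],o["bbox"]) for o in manip.outline_of("top","pepper_mill")];print(k)
E
python3 -m jog '0 .15 .04 -.0 -.06 -.02 1;0 .3 .08 -.0 -.12 -.05 1;-.01 .45 .08 -.01 -.18 -.07 1;-.02 .59 .08 -.02 -.24 -.07 1;-.02 .594 .08 -.03 -.3 -.07 1;-.02 .594 .08 -.03 -.36 -.07 1;-.02 .594 .08 -.03 -.42 -.07 1;-.02 .594 .08 -.03 -.48 -.07 1;-.022 .594 .081 -.03 -.51 -.07 1;-.022 .594 .081 -.03 -.51 -.07 1;-.022 .594 .081 -.03 -.51 -.07 1;-.022 .594 .081 -.03 -.51 -.07 1'
python3 plan.py .422,.3255,.16,0,.6 .422,.3255,.057,0,.6
```

```text
{'scene': (array([0.4085, 0.3254, 0.    ]), np.float64(0.03503596782684326)), 'top': (array([0.4064, 0.327 , 0.    ]), np.float64(0.04429912567138672)), 'both': (array([0.4075, 0.3263, 0.    ]), np.float64(0.054514914751052856))}
{'scene': (array([ 0.4679, -0.1817,  0.0766]), np.float64(0.24940967559814453)), 'top': (array([ 0.4669, -0.1797,  0.074 ]), np.float64(0.28954988718032837)), 'both': (array([ 0.467 , -0.1798,  0.0722]), np.float64(0.28049060702323914))}
[(0.63, [119.0, 244.8, 150.4, 265.0]), (0.51, [270.4, 190.8, 293.8, 211.2]), (0.16, [260.9, 167.4, 339.6, 260.1])]
clock: 16.88
position: [0.4102, 0.3255, 0.2908]
ee_rot: [0.956, 0.0, 0.292, -0.001]
ft_force: [1.6, -0.8, -0.3]
grip_width: 1.0
grasp_force: 0.0
.422,.3255,.16,0,.6 rot [-0.003  0.006 -0.   ] d [-0.0634  0.0003  0.115 ] rows 3 z [ 0.56 -0.   -0.83]
.422,.3255,.057,0,.6 rot [-0.003  0.006 -0.   ] d [-0.121   0.0005  0.2004] rows 4 z [ 0.56 -0.   -0.83]
```

The knife is in the slot, and the mill fit is (0.4075, 0.3263). Descending over the mill.

```bash
python3 -m jog '0 0 0 -.03 0 .055 1;0 0 0 -.064 0 .114 1;0 0 0 -.085 0 .145 1;0 0 0 -.1 0 .168 1;0 0 0 -.112 0 .187 1;0 0 0 -.122 0 .2 1;0 0 0 -.122 0 .2 1;0 0 0 -.122 0 .2 1'; python3 plan.py .4205,.3263,.057,0,.6; python3 - <<'E'
from h import *
cv2.imwrite("pics/m1.png",cv2.resize(manip.camera("scene")[200:384,150:350],None,fx=3,fy=3))
E
```

```text
clock: 17.88
position: [0.3918, 0.2839, 0.1076]
ee_rot: [0.956, 0.005, 0.291, -0.018]
ft_force: [0.2, 0.6, -0.1]
grip_width: 1.003
grasp_force: 0.0
.4205,.3263,.057,0,.6 rot [-0.037  0.009 -0.   ] d [-0.0044 -0.0402  0.0595] rows 2 z [ 0.56 -0.   -0.83]
```

View pics/m1.png

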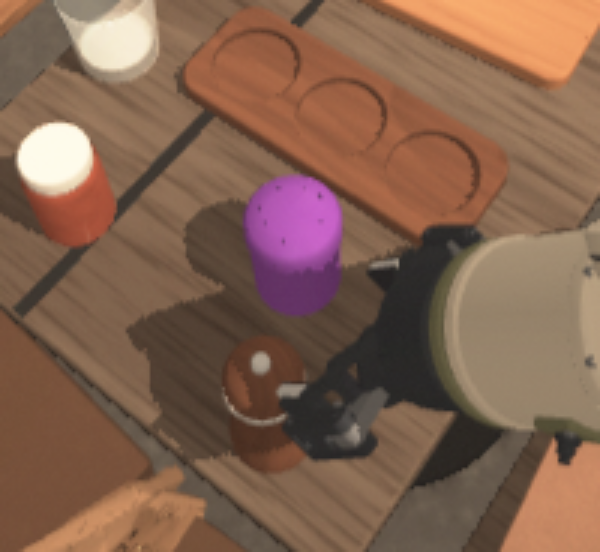

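The arm stopped 40 mm short, with one finger beside the mill at (330,420) in the crop and no contact force. I back off upward and check the joints.

```bash
python3 - <<'E'
from h import *
print(manip.get_obs()["joint_pos"])
E
python3 -m jog '0 0 0 .03 0 -.045 1;0 0 0 .06 0 -.09 1;0 0 0 .1 0 -.15 1;0 0 0 .122 0 -.2 1;0 0 0 .122 0 -.2 1'; python3 - <<'E'
from h import *
print(manip.get_obs()["joint_pos"])
E
```

```text
[ 0.6017 -0.3827 -1.4678  2.3064  0.1327  0.4767 -2.6026]
clock: 18.55
position: [0.382, 0.2776, 0.3459]
ee_rot: [0.956, 0.005, 0.294, -0.019]
ft_force: [-1.3, -0.1, -0.6]
grip_width: 1.003
grasp_force: 0.0
[-0.0052 -0.4815 -0.7488  2.0088  0.0592  1.0241 -2.3509]
```

Joints 3 and 7 are at their limits: at this azimuth, tool yaw 0 is a poor arm posture. I'll go straight down at yaw π/2, closing along x. The grip will be high on the waist, just under the shoulder, with the body above the head.

```bash
python3 plan.py .4075,.3263,.26,1.571
```

```text
.4075,.3263,.26,1.571 rot [ 0.435 -0.497 -1.509] d [-0.0272 -0.0452  0.0873] rows 9 z [ 0.  0. -1.]
```

```bash
python3 -m jog '.05 -.06 -.18 0 0 0 1;.1 -.12 -.36 0 0 0 1;.15 -.18 -.54 0 0 0 1;.2 -.24 -.72 0 0 0 1;.25 -.3 -.9 0 0 .02 1;.3 -.36 -1.08 -.01 -.01 .04 1;.36 -.42 -1.26 -.02 -.02 .06 1;.41 -.47 -1.42 -.02 -.03 .08 1;.435 -.497 -1.509 -.027 -.045 .087 1;.435 -.497 -1.509 -.027 -.045 .087 1;.435 -.497 -1.509 -.027 -.045 .087 1'; python3 plan.py .4075,.3263,.16,1.571  .4075,.3263,.063,1.571;python3 - <<'E'
from h import *
print(manip.get_obs()["joint_pos"])
E
```

```text
clock: 19.92
position: [0.4068, 0.3234, 0.2547]
ee_rot: [0.709, 0.705, -0.003, -0.0]
ft_force: [0.4, -0.1, 0.2]
grip_width: 1.0
grasp_force: 0.0
.4075,.3263,.16,1.571 rot [-0.005  0.004 -0.005] d [0.0033 0.0012 0.0947] rows 2 z [ 0.  0. -1.]
.4075,.3263,.063,1.571 rot [-0.005  0.004 -0.005] d [0.0038 0.0016 0.1917] rows 4 z [ 0.  0. -1.]
[-0.3631  0.1195 -0.4277  1.6774  0.05    1.3622 -0.8034]
```

```bash
python3 -m jog '0 0 0 .003 .001 .05 1;0 0 0 .003 .001 .095 1;0 0 0 .003 .001 .095 1;0 0 0 .003 .001 .095 1'; python3 plan.py .4075,.3263,.063,1.571;python3 - <<'E'
from h import *
a=manip.camera("scene")[200:384,150:350];b=manip.camera("top")[180:290,80:200]
cv2.imwrite("pics/m2.png",np.hstack([cv2.resize(a,(400,368)),cv2.resize(b,(400,368))]))
E
```

```text
clock: 20.42
position: [0.408, 0.3266, 0.1621]
ee_rot: [0.708, 0.706, -0.002, 0.0]
ft_force: [0.1, 0.2, 0.6]
grip_width: 1.004
grasp_force: 0.0
.4075,.3263,.063,1.571 rot [-0.003  0.003 -0.004] d [ 0.     -0.0003  0.0991] rows 2 z [ 0.  0. -1.]
```

View pics/m2.png

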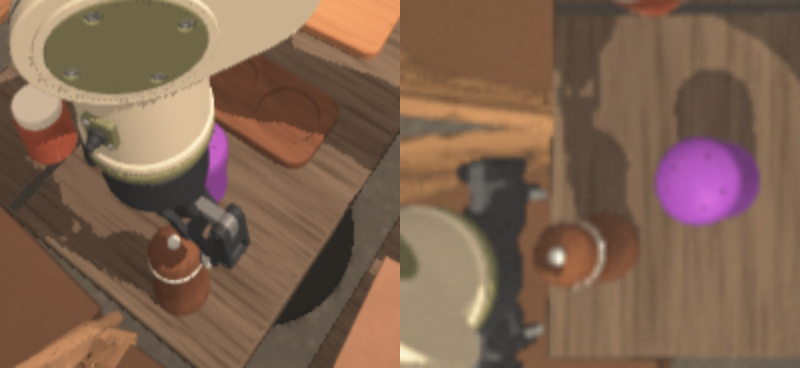

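The mill stands upright, head at (175,245) in the left crop and (560,255) in the right, centred between the fingers. Purple is clear at (710,180). Lowering.

```bash
python3 -m jog '0 0 0 0 0 .04 1;0 0 0 0 0 .075 1;0 0 0 0 0 .09 1;0 0 0 0 0 .097 1;0 0 0 0 0 .097 1;0 0 0 0 0 .097 1'; python3 -m jog '0 0 0 0 0 0 0;0 0 0 0 0 0 0;0 0 0 0 0 0 0;0 0 0 0 0 0 0;0 0 0 0 0 0 0;0 0 0 0 0 0 0' 50
```

```text
clock: 21.28
position: [0.4072, 0.3264, 0.0639]
ee_rot: [0.708, 0.706, -0.003, -0.0]
ft_force: [0.1, 0.0, -0.0]
grip_width: 1.002
grasp_force: 0.0
clock: 22.02
position: [0.4071, 0.3262, 0.0635]
ee_rot: [0.708, 0.706, -0.003, -0.0]
ft_force: [-0.1, -0.2, 5.3]
grip_width: 0.587
grasp_force: 50.8
```

```bash
python3 -m jog '0 0 0 0 0 -.01 0;0 0 0 0 0 -.04 0;0 0 0 0 0 -.08 0;0 0 0 0 0 -.13 0;0 0 0 0 0 -.13 0;0 0 0 0 0 -.13 0'; python3 plan.py .602,.1074,.193,1.571 .602,.1074,.0735,1.571;python3 - <<'E'
from h import *
a=manip.camera("scene")[170:354,150:350];b=manip.camera("top")[180:290,80:200]
cv2.imwrite("pics/m3.png",np.hstack([cv2.resize(a,(400,368)),cv2.resize(b,(400,368))]))
E
```

```text
clock: 22.78
position: [0.4069, 0.326, 0.1921]
ee_rot: [0.708, 0.706, -0.004, -0.0]
ft_force: [-0.1, 0.2, -3.8]
grip_width: 0.587
grasp_force: 52.6
.602,.1074,.193,1.571 rot [-0.006  0.005 -0.002] d [-0.2182  0.1955 -0.0009] rows 5 z [ 0.  0. -1.]
.602,.1074,.0735,1.571 rot [-0.006  0.005 -0.002] d [-0.2176  0.1962  0.1186] rows 6 z [ 0.  0. -1.]
```

View pics/m3.png

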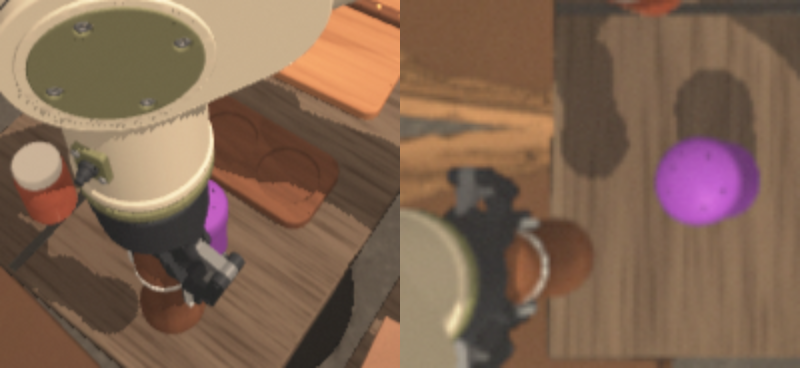

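The mill is held upright at (170,290) in the left crop. Carrying it to the far recess, then part-way down.

```bash
python3 -m jog '0 0 0 -.03 .027 0 0;0 0 0 -.07 .063 0 0;0 0 0 -.11 .099 0 0;0 0 0 -.15 .135 0 0;0 0 0 -.19 .171 0 0;0 0 0 -.21 .19 0 0;0 0 0 -.218 .196 0 0;0 0 0 -.218 .196 0 0;0 0 0 -.218 .196 .05 0;0 0 0 -.218 .196 .08 0;0 0 0 -.218 .196 .095 0;0 0 0 -.218 .196 .095 0;0 0 0 -.218 .196 .095 0'; python3 plan.py .602,.1074,.0735,1.571;python3 - <<'E'
from h import *
p=manip.get_obs()["position"]
[manip.camera(c) for c in("scene","top")]
a=manip.camera("scene")[140:290,170:340];b=manip.camera("top")[120:270,150:310]
cv2.imwrite("pics/m4.png",np.hstack([cv2.resize(a,(400,353)),cv2.resize(b,(377,353))]))
print(locate("pepper_mill",[p[0],p[1],0],z=p[2]-.0635,cams=("scene",),snap=False))
E
```

```text
clock: 24.5
position: [0.6031, 0.1083, 0.0993]
ee_rot: [0.708, 0.707, -0.003, 0.0]
ft_force: [0.3, -0.5, -2.0]
grip_width: 0.587
grasp_force: 52.7
.602,.1074,.0735,1.571 rot [-0.003  0.004 -0.002] d [-0.0008 -0.0011  0.0258] rows 1 z [ 0.  0. -1.]
{'scene': (array([0.6059, 0.1069, 0.    ]), np.float64(0.2883375287055969))}
```

View pics/m4.png

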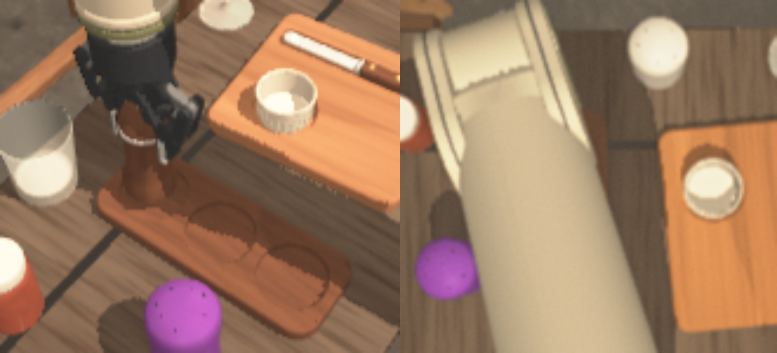

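The mill is upright over the far recess, foot at (150,190) in the left crop. The tumbler at (40,150) is clear. Lowering.

```bash
python3 -m jog '0 0 0 -.001 -.001 .012 0;0 0 0 -.001 -.001 .02 0;0 0 0 -.001 -.001 .024 0;0 0 0 -.001 -.001 .024 0;0 0 0 -.001 -.001 .024 0;0 0 0 -.001 -.001 .024 0'
```

```text
clock: 25.5
position: [0.6012, 0.1065, 0.0737]
ee_rot: [0.708, 0.706, -0.004, -0.0]
ft_force: [-1.7, 0.4, -1.4]
grip_width: 0.587
grasp_force: 52.6
```

```bash
python3 -m jog '0 0 0 0 0 .0005 0;0 0 0 0 0 .0005 .9;0 0 0 0 0 .0005 1;0 0 0 0 0 .0005 1;0 0 0 0 0 .0005 1;0 0 0 0 0 -.04 1;0 0 0 0 0 -.1 1;0 0 0 0 0 -.16 1;0 0 0 0 0 -.16 1;0 0 0 0 0 -.16 1'; python3 plan.py .7085,-.0075,.233,0 .7085,-.0075,.233,3.1416 .7085,-.0075,.05,3.1416; python3 - <<'E'
from h import *
print(manip.get_obs()["joint_pos"])
[manip.camera(c) for c in("scene","top")]
print(locate("pepper_mill",[.602,.107,0],z=.01,snap=False))
print(locate("steel_shaker",[.709,-.0073,0],snap=False))
E
```

```text
clock: 26.75
position: [0.6019, 0.1072, 0.2333]
ee_rot: [0.708, 0.706, -0.004, -0.0]
ft_force: [-0.3, -0.4, -0.6]
grip_width: 0.999
grasp_force: 0.0
.7085,-.0075,.233,0 rot [-0.001  0.008  1.569] d [-0.1145  0.1068  0.0003] rows 9 z [ 0. -0. -1.]
.7085,-.0075,.233,3.1416 rot [-0.008 -0.001 -1.573] d [-0.1145  0.1068  0.0003] rows 9 z [-0.  0. -1.]
.7085,-.0075,.05,3.1416 rot [-0.008 -0.001 -1.573] d [-0.1136  0.1078  0.1833] rows 9 z [-0.  0. -1.]
[-0.0675  0.3169 -0.2334  1.4813  0.0769  1.3588 -0.3083]
{'scene': (array([0.6035, 0.106 , 0.    ]), np.float64(0.06145596504211426))}
{'scene': (array([ 0.7117, -0.0073,  0.    ]), np.float64(0.10788410902023315)), 'top': (array([ 0.7081, -0.006 ,  0.    ]), np.float64(0.043004393577575684)), 'both': (array([ 0.7091, -0.0062,  0.    ]), np.float64(0.08687537908554077))}
```

```bash
python3 -m jog '0 0 -.18 -.01 .01 0 1;0 0 -.36 -.02 .03 0 1;0 0 -.54 -.04 .05 0 1;0 0 -.72 -.06 .07 0 1;0 0 -.9 -.08 .09 0 1;0 0 -1.08 -.1 .107 0 1;0 0 -1.26 -.115 .107 0 1;0 0 -1.44 -.115 .107 0 1;0 0 -1.573 -.115 .107 0 1;0 0 -1.573 -.115 .107 0 1;0 0 -1.573 -.115 .107 0.99;0 0 -1.573 -.115 .107 0.99'; python3 plan.py .709,-.0065,.233,3.1416 .709,-.0065,.05,3.1416
```

```text
.709,-.0065,.233,3.1416 rot [-0.009 -0.002 -1.573] d [-0.1135  0.1074 -0.0005] rows 9 z [-0.  0. -1.]
.709,-.0065,.05,3.1416 rot [-0.009 -0.002 -1.573] d [-0.1125  0.1087  0.1825] rows 9 z [-0.  0. -1.]Traceback (most recent call last):
ValueError: setting an array element with a sequence. The requested array has an inhomogeneous shape after 1 dimensions. The detected shape was (12,) + inhomogeneous part.
```

```bash
python3 -m jog '0 0 -.18 -.01 .01 0 1;0 0 -.36 -.02 .03 0 1;0 0 -.54 -.04 .05 0 1;0 0 -.72 -.06 .07 0 1;0 0 -.9 -.08 .09 0 1;0 0 -1.08 -.1 .107 0 1;0 0 -1.26 -.114 .107 0 1;0 0 -1.44 -.114 .107 0 1;0 0 -1.573 -.114 .107 0 1;0 0 -1.573 -.114 .107 0 1;0 0 -1.573 -.114 .107 0 1'; python3 plan.py .709,-.0065,.233,3.1416 .709,-.0065,.05,3.1416
```

```text
clock: 28.42
position: [0.7088, -0.0069, 0.2333]
ee_rot: [0.001, 1.0, -0.002, -0.003]
ft_force: [-0.0, 0.2, 0.4]
grip_width: 1.001
grasp_force: 0.0
.709,-.0065,.233,3.1416 rot [-0.005 -0.006 -0.003] d [-0.0002  0.0004  0.0003] rows 1 z [-0.  0. -1.]
.709,-.0065,.05,3.1416 rot [-0.005 -0.006 -0.003] d [-0.0012  0.0013  0.1833] rows 3 z [-0.  0. -1.]
```

```bash
python3 -m jog '-.004 -.005 0 0 0 .05 1;-.004 -.005 0 0 0 .1 1;-.004 -.005 0 -.001 .001 .14 1;-.004 -.005 0 -.001 .001 .165 1;-.004 -.005 0 -.001 .001 .18 1;-.004 -.005 0 -.001 .001 .18 1;-.004 -.005 0 -.001 .001 .18 1'; python3 -m jog '0 0 0 0 0 0 0;0 0 0 0 0 0 0;0 0 0 0 0 0 0;0 0 0 0 0 0 0;0 0 0 0 0 0 0' 50;  python3 -m jog '0 0 0 0 0 -.01 0;0 0 0 0 0 -.04 0;0 0 0 0 0 -.07 0;0 0 0 0 0 -.07 0;0 0 0 0 0 -.07 0'; python3 plan.py .514,.1067,.12,3.1416 .514,.1067,.064,3.1416
```

```text
clock: 29.3
position: [0.7098, -0.0067, 0.0551]
ee_rot: [0.0, 1.0, -0.0, 0.001]
ft_force: [-0.8, -0.4, 1.7]
grip_width: 1.001
grasp_force: 0.0
clock: 29.92
position: [0.7098, -0.0069, 0.0553]
ee_rot: [0.0, 1.0, -0.0, 0.001]
ft_force: [-0.7, -1.5, 5.4]
grip_width: 0.766
grasp_force: 55.3
clock: 30.55
position: [0.7084, -0.0068, 0.1228]
ee_rot: [-0.0, 1.0, -0.0, -0.001]
ft_force: [0.3, 0.5, -2.6]
grip_width: 0.765
grasp_force: 56.1
.514,.1067,.12,3.1416 rot [-0.001 -0.002  0.   ] d [0.1944 0.1136 0.003 ] rows 4 z [-0.  0. -1.]
.514,.1067,.064,3.1416 rot [-0.001 -0.002  0.   ] d [0.1943 0.1136 0.059 ] rows 4 z [-0.  0. -1.]
```

The shaker is held. I carry it along y≈0 past the mill, then left over the middle recess.

```bash
python3 -m jog '0 0 0 .04 -.005 0 0;0 0 0 .08 -.01 0 0;0 0 0 .12 -.01 0 0;0 0 0 .16 -.005 0 0;0 0 0 .194 0 0 0;0 0 0 .194 .03 0 0;0 0 0 .194 .07 0 0;0 0 0 .194 .1 0 0;0 0 0 .194 .1136 0 0;0 0 0 .194 .1136 .025 0;0 0 0 .194 .1136 .025 0;0 0 0 .194 .1136 .025 0'; python3 plan.py .514,.1067,.065,3.1416;python3 - <<'E'
from h import *
a=manip.camera("scene")[120:290,150:340];cv2.imwrite("pics/s1.png",cv2.resize(a,None,fx=3,fy=3))
E
```

```text
clock: 32.05
position: [0.5151, 0.1061, 0.0989]
ee_rot: [0.0, 1.0, -0.0, -0.0]
ft_force: [-0.2, 0.1, -1.5]
grip_width: 0.767
grasp_force: 56.4
.514,.1067,.065,3.1416 rot [-0.001 -0.001 -0.001] d [0.001  0.0006 0.0339] rows 1 z [-0.  0. -1.]
```

View pics/s1.png

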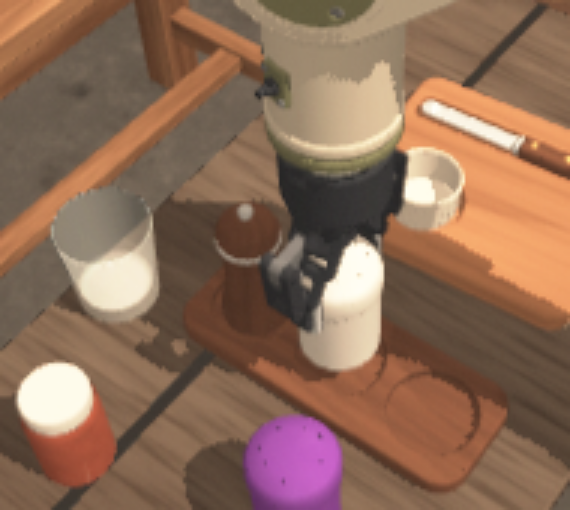

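The mill stands in the far recess at (245,270), and the shaker is held upright over the middle one at (345,310). Lowering it.

```bash
python3 -m jog '0 0 0 .001 .0005 .015 0;0 0 0 .001 .0005 .026 0;0 0 0 .001 .0005 .033 0;0 0 0 .001 .0005 .033 0;0 0 0 .001 .0005 .033 0;0 0 0 .001 .0005 .033 0'
```

```text
clock: 32.85
position: [0.5138, 0.1072, 0.0655]
ee_rot: [-0.0, 1.0, -0.0, -0.0]
ft_force: [0.1, 0.2, -1.6]
grip_width: 0.765
grasp_force: 56.4
```

```bash
python3 -m jog '0 0 0 0 0 .0005 0;0 0 0 0 0 .0005 .9;0 0 0 0 0 .0005 1;0 0 0 0 0 .0005 1;0 0 0 0 0 -.04 1;0 0 0 0 0 -.1 1;0 0 0 0 0 -.16 1;0 0 0 0 0 -.16 1;0 0 0 0 0 -.16 1'; python3 plan.py .6305,.2896,.22,3.1416; python3 - <<'E'
from h import *
[manip.camera(c) for c in("scene","top")]
print(locate("steel_shaker",[.514,.107,0],z=.01,snap=False))
print(locate("spice_jar",[.6305,.2896,0],snap=False))
E
```

```text
clock: 33.98
position: [0.5138, 0.1072, 0.2253]
ee_rot: [-0.0, 1.0, -0.0, -0.0]
ft_force: [-0.0, -1.3, -0.6]
grip_width: 1.003
grasp_force: 0.0
.6305,.2896,.22,3.1416 rot [-0.001 -0.001  0.   ] d [-0.1168  0.1824  0.005 ] rows 4 z [-0.  0. -1.]
{'scene': (array([0.5158, 0.1056, 0.    ]), np.float64(0.03290259838104248)), 'top': (array([0.4958, 0.0541, 0.    ]), np.float64(0.9462305307388306)), 'both': (array([0.5157, 0.1056, 0.    ]), np.float64(0.49086493253707886))}
{'scene': (array([0.6334, 0.2882, 0.    ]), np.float64(0.04232430458068848)), 'top': (array([0.6328, 0.292 , 0.    ]), np.float64(0.450154185295105)), 'both': (array([0.6327, 0.2889, 0.    ]), np.float64(0.25460734963417053))}
```

The shaker is in its recess. Next is the jar, at (0.6305, 0.2896).

```bash
python3 -m jog '0 0 0 -.03 .05 0 1;0 0 0 -.06 .1 0 1;0 0 0 -.1 .15 0 1;0 0 0 -.117 .182 0 1;0 0 0 -.117 .182 0 1;0 0 0 -.117 .182 .05 1;0 0 0 -.117 .182 .1 1;0 0 0 -.117 .182 .1 1;0 0 0 -.117 .182 .1 1'; python3 plan.py .6305,.2896,.042,3.1416
```

```text
clock: 35.4
position: [0.6317, 0.2893, 0.1278]
ee_rot: [0.0, 1.0, 0.0, 0.001]
ft_force: [-0.1, -0.3, 0.9]
grip_width: 1.0
grasp_force: 0.0
.6305,.2896,.042,3.1416 rot [ 0.     0.002 -0.   ] d [0.0014 0.0002 0.0858] rows 2 z [-0.  0. -1.]
```

```bash
python3 -m jog '0 0 0 .001 0 .04 1;0 0 0 .001 0 .07 1;0 0 0 .001 0 .083 1;0 0 0 .001 0 .083 1;0 0 0 .001 0 .083 1'; python3 -m jog '0 0 0 0 0 0 0;0 0 0 0 0 0 0;0 0 0 0 0 0 0;0 0 0 0 0 0 0;0 0 0 0 0 0 0;0 0 0 0 0 0 0' 50;  python3 -m jog '0 0 0 0 0 -.01 0;0 0 0 0 0 -.05 0;0 0 0 0 0 -.1 0;0 0 0 0 0 -.14 0;0 0 0 0 0 -.14 0;0 0 0 0 0 -.14 0'; python3 plan.py .426,.106,.18,3.1416 .426,.106,.056,3.1416
```

```text
clock: 36.02
position: [0.6309, 0.2899, 0.0447]
ee_rot: [-0.0, 1.0, 0.0, 0.001]
ft_force: [0.3, -0.1, -0.3]
grip_width: 0.999
grasp_force: 0.0
clock: 36.78
position: [0.6304, 0.2894, 0.0438]
ee_rot: [-0.0, 1.0, -0.0, 0.0]
ft_force: [-1.7, -1.7, 5.7]
grip_width: 0.667
grasp_force: 52.7
clock: 37.52
position: [0.6295, 0.2891, 0.1818]
ee_rot: [-0.0, 1.0, -0.001, -0.001]
ft_force: [0.6, -0.2, -2.2]
grip_width: 0.665
grasp_force: 53.9
.426,.106,.18,3.1416 rot [-0.001 -0.001  0.   ] d [ 0.2036 -0.1831  0.0023] rows 5 z [-0.  0. -1.]
.426,.106,.056,3.1416 rot [-0.001 -0.001  0.   ] d [ 0.2034 -0.1829  0.1263] rows 5 z [-0.  0. -1.]
```

```bash
python3 -m jog '0 0 0 .04 -.03 0 0;0 0 0 .09 -.07 0 0;0 0 0 .14 -.11 0 0;0 0 0 .18 -.15 0 0;0 0 0 .204 -.175 0 0;0 0 0 .2035 -.183 0 0;0 0 0 .2035 -.183 .03 0;0 0 0 .2035 -.183 .07 0;0 0 0 .2035 -.183 .095 0;0 0 0 .2035 -.183 .095 0;0 0 0 .2035 -.183 .095 0'; python3 plan.py .426,.106,.0545,3.1416;python3 - <<'E'
from h import *
a=manip.camera("scene")[120:310,150:360];cv2.imwrite("pics/j1.png",cv2.resize(a,None,fx=3,fy=3))
E
```

```text
clock: 38.9
position: [0.4269, 0.1067, 0.0883]
ee_rot: [-0.0, 1.0, -0.0, -0.0]
ft_force: [-0.2, 0.0, -2.1]
grip_width: 0.663
grasp_force: 54.2
.426,.106,.0545,3.1416 rot [-0.    -0.     0.001] d [ 0.0009 -0.0007  0.0338] rows 1 z [-0.  0. -1.]
```

View pics/j1.png

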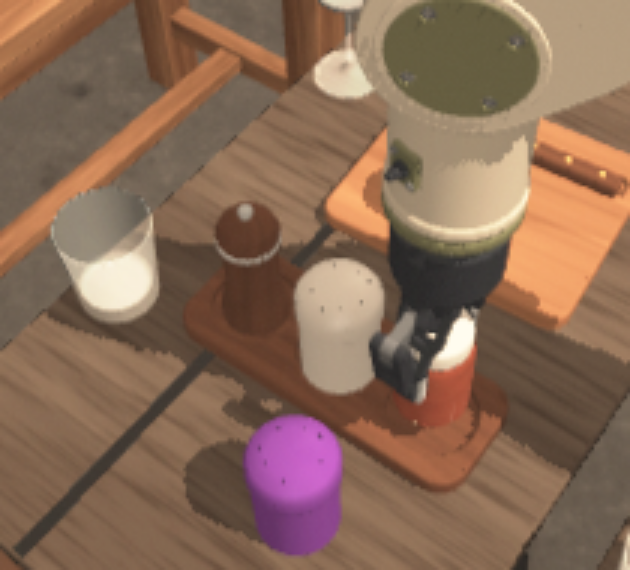

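The jar is upright over the near recess at (440,380). The shaker at (340,330) and mill at (245,270) are seated.

```bash
python3 -m jog '0 0 0 .001 -.0005 .015 0;0 0 0 .001 -.0005 .026 0;0 0 0 .001 -.0005 .033 0;0 0 0 .001 -.0005 .033 0;0 0 0 .001 -.0005 .033 0;0 0 0 .001 -.0005 .033 0'
```

```text
clock: 39.7
position: [0.4254, 0.1058, 0.0547]
ee_rot: [-0.0, 1.0, -0.0, -0.0]
ft_force: [-0.2, -0.3, -3.0]
grip_width: 0.665
grasp_force: 54.1
```

```bash
python3 -m jog '0 0 0 0 0 .0005 0;0 0 0 0 0 .0005 .9;0 0 0 0 0 .0005 1;0 0 0 0 0 .0005 1;0 0 0 0 0 -.04 1;0 0 0 0 0 -.1 1;0 0 0 0 0 -.16 1;0 0 0 .02 0 -.22 1;0 0 0 .05 0 -.24 1;0 0 0 .05 0 -.24 1'; python3 plan.py .25,-.5,.32,1.571
```

```text
clock: 40.95
position: [0.3753, 0.1063, 0.2967]
ee_rot: [-0.0, 1.0, -0.001, 0.002]
ft_force: [1.0, 0.1, -0.7]
grip_width: 0.998
grasp_force: 0.0
.25,-.5,.32,1.571 rot [0.002 0.005 1.571] d [ 0.1256 -0.6062 -0.0228] rows 10 z [ 0.  0. -1.]
```

```bash
python3 -m jog '0 0 .18 .02 -.06 -.02 1;0 0 .36 .02 -.12 -.02 1;0 0 .54 .02 -.18 -.02 1;0 0 .72 .02 -.24 -.02 1;0 0 .9 .02 -.3 -.02 1;0 0 1.08 .03 -.36 -.02 1;0 0 1.26 .05 -.42 -.02 1;0 0 1.44 .08 -.48 -.02 1;0 0 1.57 .1 -.54 -.02 1;0 0 1.57 .125 -.606 -.02 1;0 0 1.57 .125 -.606 -.02 1;0 0 1.57 .125 -.606 -.02 1'; python3 - <<'E'
from h import *
I={c:manip.camera(c) for c in("scene","top")}
a=I["scene"][60:310,140:400];b=I["top"][100:280,110:400]
cv2.imwrite("pics/e.png",np.hstack([cv2.resize(a,(320,308)),cv2.resize(b,(480,308))]))
B=np.array([.512,-.119,.0825]);T=np.array([.514,.1067,.008])
for n,g,F,z,y in[("ramekin",[.552,-.07,0],B,.011,0),("steak_knife",[.467,-.182,.08],B,.011,1),("spice_jar",[.426,.106,0],T,.01,0),("steel_shaker",[.514,.107,0],T,.01,0),("pepper_mill",[.602,.107,0],T,.01,0)]:
    for c,(s,e) in locate(n,g,bool(y),z=z,snap=False).items():
        d=s[:2]-F[:2];cc,sn=np.cos(F[2]),np.sin(F[2]);print(n,c,np.round([cc*d[0]+sn*d[1],-sn*d[0]+cc*d[1],s[2]-F[2]],4),round(float(e),3))
E
```

```text
clock: 42.45
position: [0.2504, -0.5005, 0.3137]
ee_rot: [0.707, 0.707, -0.0, -0.001]
ft_force: [1.0, -0.2, -1.0]
grip_width: 0.998
grasp_force: 0.0
ramekin scene [ 0.0454  0.0447 -0.0825] 0.072
ramekin top [ 0.0422  0.047  -0.0825] 0.042
ramekin both [ 0.0433  0.0469 -0.0825] 0.072
steak_knife scene [-0.0495 -0.0582 -0.0241] 0.259
steak_knife top [-0.0507 -0.0582  0.0049] 0.102
steak_knife both [-0.0499 -0.0583 -0.0037] 0.195
spice_jar scene [-0.0861 -0.001  -0.008 ] 0.053
spice_jar top [-0.0891  0.0009 -0.008 ] 0.067
spice_jar both [-0.0878  0.0007 -0.008 ] 0.078
steel_shaker scene [ 0.0016 -0.0015 -0.008 ] 0.067
steel_shaker top [-0.0018  0.0008 -0.008 ] 0.048
steel_shaker both [-0.0008  0.0008 -0.008 ] 0.074
pepper_mill scene [ 0.0903 -0.0024 -0.008 ] 0.062
pepper_mill top [ 0.0875  0.0005 -0.008 ] 0.045
pepper_mill both [ 0.0879 -0.0001 -0.008 ] 0.068
```

View pics/e.png

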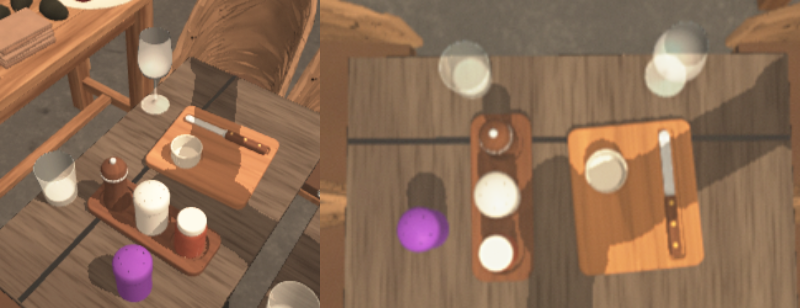

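Everything is seated: ramekin at (605,172), knife at (668,195), mill at (495,135), shaker at (497,195) and jar at (496,253). The glasses have not moved.

```bash
python3 -c "
from workcell import manip
print(manip.hand_in())"
```

```text
the job is handed in; nothing more can be done
None
```

I laid the table and handed the job in at about 42 s on the robot's clock; the final pictures put all five things within about 3 mm of their pocket centres, with the wine glass, tumbler and purple look-alike where they stood, but the hand-in returned no verdict.

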